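# Load the last transport tube and lift the carrier level

## Robot

A 6-joint arm with a two-finger parallel gripper is mounted at the origin on the work surface. World frame = base frame: x ahead of the robot, y to its left, z up, the work surface at z = 0. Lengths are in mm, angles in degrees, forces in N, time in s.
With the tool pointing down it reaches from about 375 to 825 mm from the base axis. Payload 5.5 kg.
Tool frame: the origin (TCP) lies at the very end of the fingers, on their centre line; the grasp point (between the pads) lies 19 mm behind it; z points along the fingers, x is the direction in which the jaws open and shut, and the axes are right-handed (so a half turn about z gives the same grasp; the last joint's range is limited). The gripper opens to 85 mm and grips with 20 to 120 N. Pads are 22 mm wide; open, the fingers measure 114 mm over their backs; the gripper's body (76 mm by 85 mm) begins 54 mm behind the grasp point. The pads swing forward as they close: fully open they stand 13 mm farther back than shut.
Start: joints at [-69.156, 17.962, -2.699, 69.339, 0, 90], TCP at [213.493, -560.728, 231.299] pointing down, gripper open.
Joint ranges: [-152.73, 152.73], [-39.44, 99.34], [-58.76, 71.6], [-118.89, 123.64], [-81.53, 83.1], [-180, 180]. Speed limits (degrees/s): [136.94, 136.94, 172.46, 180, 180, 180].

## Interface

Orientations are given as [roll, pitch, yaw] about the fixed x, y, z axes, in that order (R = Rz(yaw) Ry(pitch) Rx(roll)).
In Python, from bench import arm, jaws, planner, capture, close_job, telemetry gives the robot as it stands. Calls block until the motion is done:
- arm.movep(position, orientation): joint-space move of the TCP to a pose.
- arm.movel(position, ori=None, speed=150, max_force=None): straight line of the TCP; ori=None keeps the orientation; speed is the mean speed in mm/s. With max_force (N) it stops when the force on the tool has changed by that much, and returns True; else False.
- arm.set_joints(angles): joint-space move.
- jaws.set_gripper(opening, grasp_force=None): finger opening in mm; grasp_force is the grip in N (None keeps the last); returns when the fingers have stopped.
- arm.hold(seconds).
- planner.inverse_kinematics(position, orientation): joint angles nearest the present ones, or None.
- capture(name): name is "scene" or "side" or "wrist"; returns a dict with "img" (480x640x3 uint8, red, green, blue), "range_z" (480x640 float32, mm along the optical axis (not along the pixel's ray), 0 where there is no reading), "intrinsics" (3x3 intrinsics, pixels), "position" and "attitude" of the camera in the world. Camera axes: x right, y down, z forward; pixel columns grow to the right and rows downward; lengths in mm; the calibration is good to about 2 mm. A picture is of the moment at which its call begins.
A pose or a line that the arm cannot do raises arm.PlanningError and nothing moves.
- close_job(): hands the job in, once; it reports no verdict.
Readings, each from a call of its own:
- telemetry.get_t(): time.
- telemetry.get_joint_positions(): joint angles.
- telemetry.get_dq(): joint speeds.
- telemetry.get_joint_efforts(): joint torques, N m.
- telemetry.get_eef_pos(): TCP position.
- telemetry.get_orientation(): TCP orientation.
- telemetry.get_ft_force(): force on the tool from outside, world axes, zero at the start.
- telemetry.get_wrist_torque(): the same for the moment, N m.
- telemetry.get_gripper_width(): finger opening in mm.
Only numpy, scipy, OpenCV 4.12 (cv2) and the standard library are available. Lean on these libraries where they do the work, as an engineer would, in place of code of your own. Each camera call takes 0.05 s, during which the arm holds its last target. There are 200 camera calls.

## Task

Lay the red-capped transport tube on its side in the empty cradle of the blue carrier (the cap may point either way) and let go of it, without dropping it. Then take the carrier by its handle, lift it about 10 cm clear of the bench and keep it level and still there, with both tubes lying in their cradles: the job finishes while you are holding it up. Never tip the carrier, and leave the blue-capped tube, the yellow-lidded jar and the rack of sample tubes where they stand.

Things in the scene. Friction and masses are not known exactly. Their poses are not given: they have to be found in the camera images.
- red_tube_center (a point): The tube to load: a closed rigid white cylinder 44 mm across and 114 mm long in all, with a red screw cap (its top 24 mm, same width), about 80 g. It stands upright on the bench, left or right of the carrier. This point is its centre, half-way up (57 mm above its foot); z runs along the tube from foot to cap.
- carrier: Blue hand carrier, loose on the bench, about 450 g empty: a tray 260 mm (x) by 230 mm (y), rim 18 mm high, with a fixed handle over its middle line (end posts 30 x 10 mm at y = +-104 mm, bar between them along y) and a cradle of two white V saddles 80 mm to each side. Loaded, it balances under the handle's middle. Origin: centre of underside; z up, x from the empty cradle to the loaded one.
- carrier_handle (a point): Middle of the carrier's handle bar, where to grip: a black rubber sleeve 90 mm long (y), 20 mm thick (x), 24 mm high, with the bar clear of everything below. This point is the sleeve's centre, 150 mm above the carrier's underside. Axes as the carrier's.
- cradle_empty (a point): Empty cradle, on the carrier's side nearer the robot (x = -80 mm): two white saddles 12 mm thick, centred 38 mm either side of this point along y, each with a V notch of 45-degree faces, about 55 mm wide, top 35 mm above the carrier's underside. This point is where the centre of a tube lying in it comes to be, 43 mm above the underside. Axes as the carrier's: the tube lies along y.
- cradle_loaded (a point): The same kind of cradle at x = +80 mm in the carrier, already occupied: the place of the lying tube's centre, 43 mm above the underside.
- yellow_tube_center (a point): Same make as the red-capped tube (white cylinder 44 mm across, 114 mm long in all), with a yellow cap, already lying in the carrier's farther cradle. This point is its centre; z runs along the tube from foot to cap.
- blue_tube_center (a point): Same make as the red-capped tube (white cylinder 44 mm across, 114 mm long in all), with a blue cap, standing on the bench on the other side of the carrier; to be left alone. This point is its centre, half-way up.
- jar_center (a point): A closed green jar with a yellow lid, 88 mm across the lid and 101 mm tall, standing beyond the work; to be left alone. This point is 50 mm above its foot.
- rack: A white rack of ten capped sample tubes on a yellow plate (100 mm by 170 mm, 94 mm high in all), beyond the work; to be left alone. Origin: centre of the underside.

How it is judged (in metres and radians):
On the way:
1. the red-capped tube lies on its side in the empty cradle and has been let go, the carrier still standing on the bench (x of red_tube_center in the frame of cradle_empty between -0.01 and 0.01 m and y of red_tube_center in the frame of cradle_empty between -0.025 and 0.025 m and z of red_tube_center in the frame of cradle_empty between -0.01 and 0.01 m and angle between the z axis of red_tube_center and the y axis of cradle_empty, either way round below 0.15 rad and contact force between each of the arm, the fingers and red_tube below 0.1 N and height (world z) of carrier below 0.01 m and linear speed of red_tube below 0.03 m/s), for 0.3 s.
At the end, for the whole second after the job is handed in: Fingers hold the carrier, its underside 60-200 mm over the bench, level to 0.10 rad, still (30 mm/s, 0.15 rad/s), on nothing else; the red-capped tube lies in the free cradle (10 mm across and in height, 25 mm along, 0.15 rad), the yellow one in its own (30 mm along); the robot touches neither tube (x of red_tube_center in the frame of cradle_empty between -0.01 and 0.01 m and y of red_tube_center in the frame of cradle_empty between -0.025 and 0.025 m and z of red_tube_center in the frame of cradle_empty between -0.01 and 0.01 m and angle between the z axis of red_tube_center and the y axis of cradle_empty, either way round below 0.15 rad and x of yellow_tube_center in the frame of cradle_loaded between -0.01 and 0.01 m and y of yellow_tube_center in the frame of cradle_loaded between -0.03 and 0.03 m and z of yellow_tube_center in the frame of cradle_loaded between -0.01 and 0.01 m and angle between the z axis of yellow_tube_center and the y axis of cradle_loaded, either way round below 0.15 rad and height (world z) of carrier between 0.06 and 0.2 m and angle between carrier's own z axis and vertical below 0.1 rad and linear speed of carrier below 0.03 m/s and angular speed of carrier below 0.15 rad/s and contact force between the fingers and carrier above 2 N and contact force between carrier and blue_tube below 0.3 N and contact force between carrier and jar below 0.3 N and contact force between carrier and rack below 0.3 N and contact force between each of the arm, the fingers and red_tube below 0.3 N and contact force between each of the arm, the fingers and yellow_tube below 0.3 N); the arm keeps its last pose, push and grip.
It fails at once if the red-capped tube is dropped (moves faster than 0.9 m/s out of the robot's hold) (linear speed of red_tube above 0.9 m/s and contact force between each of the arm, the fingers and red_tube below 0.05 N and linear speed of carrier below 0.3 m/s).
It fails at once if the carrier is tipped by more than 0.3 rad (angle between carrier's own z axis and vertical above 0.3 rad).
It fails at once if the blue-capped tube is moved more than 25 mm or knocked over (distance of blue_tube_center from where it was at the start of the episode above 0.025 m or angle between blue_tube_center's own z axis and vertical above 0.3 rad).
It fails at once if the jar is moved more than 25 mm (distance of jar_center from where it was at the start of the episode above 0.025 m).
It fails at once if the rack is moved more than 25 mm (distance of rack from where it was at the start of the episode above 0.025 m).
It also fails if it takes over 58 s, if anything falls off the work surface, if the arm or the gripper's body presses on something with over 40 N, if the wrist force passes 120 N, or if a joint passes its speed limit or range.

## Working session

There is one attempt and no reset: what is moved stays moved. The work goes in short steps, each a Python script; the robot and the scene stay as the last script left them, time stands still between calls to the robot, and variables do not carry over. Pictures are saved under pics/ and viewed, about 8 in all and at most 12, crops included, and the job is handed in when it is done.

```bash
mkdir -p pics
cat > h.py <<'E'
import numpy as np, cv2
from bench import arm, jaws, planner, capture, close_job, telemetry
from scipy.spatial.transform import Rotation as R
def cam(c):
    a=np.array(c["attitude"],float)
    Rm=a if a.shape==(3,3) else R.from_euler('xyz',a,degrees=True).as_matrix()
    return Rm,np.array(c["position"],float)
def cloud(c):
    K=np.array(c["intrinsics"]);d=c["range_z"].astype(float)
    v,u=np.indices(d.shape)
    p=np.stack([(u-K[0,2])/K[0,0]*d,(v-K[1,2])/K[1,1]*d,d],-1)
    Rm,t=cam(c); P=p@Rm.T+t; P[d<=0]=np.nan
    return P
def save(c,n): cv2.imwrite(f"pics/{n}.png",c["img"][...,::-1])
E
python3 - <<'E'
from h import *
import pickle
cs={}
for n in("scene","side"):
    c=capture(n);cs[n]=c;save(c,n+"0");print(n,c["position"],c["attitude"],c["intrinsics"])
    P=cloud(c);print(np.nanpercentile(P[...,2],[1,5,25,50,95,99]))
pickle.dump(cs,open("c0.pkl","wb"))
cv2.imwrite("pics/both.png",cv2.resize(np.hstack([cs[n]["img"][...,::-1] for n in cs]),(800,300)))
E
```

```text
scene [1097.41346122 -737.76731678  667.03205849] [-120.07168911    0.47529854   36.57514469] [[451.6907271    0.         329.65458678]
 [  0.         451.6907271  241.7066475 ]
 [  0.           0.           1.        ]]
[-7.51977256e+02 -7.47406816e+02 -3.03782965e-01  2.36865359e+00
  4.68045825e+02  5.67146043e+02]
side [317.37697625 772.24420171 689.18282524] [-1.26016727e+02 -1.09137134e-01 -1.62713905e+02] [[444.63011396   0.         315.72982834]
 [  0.         444.63011396 241.32848654]
 [  0.           0.           1.        ]]
[-679.94700349 -471.07785466   -0.75094692    1.27026909  444.82938204
  565.81059405]
```

View pics/scene0.png

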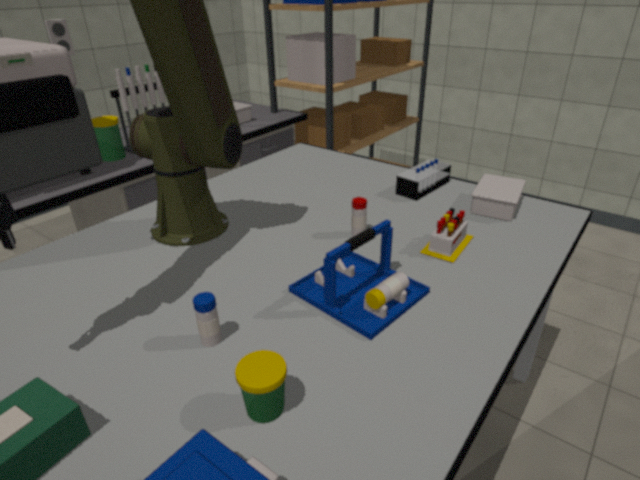

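View pics/side0.png

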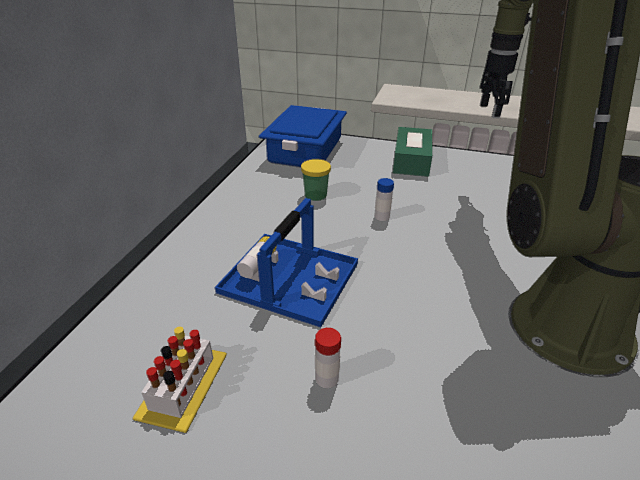

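The scene view shows the carrier around (360,290), the red tube at (359,215) and the blue tube at (207,320). The side view shows the red tube at (327,357), the carrier at (287,275) with its empty saddles at (327,272) and (314,292), and the rack at (180,385). Next I'll measure using depth.

```bash
cat > meas.py <<'E'
from h import *
import pickle
def circ(xy,r):
    from scipy.optimize import least_squares
    return least_squares(lambda c:np.hypot(*(xy-c).T)-r,xy.mean(0),loss='soft_l1').x
def measure(c):
    P=cloud(c);hsv=cv2.cvtColor(c["img"],cv2.COLOR_RGB2HSV);H,S,V=[hsv[...,i].astype(int) for i in range(3)]
    z=P[...,2];work=(P[...,0]>330)&(P[...,0]<900)&(abs(P[...,1])<420)&(z>-5)&(z<250)
    o={}
    for nm,m in(("red",((H<8)|(H>172))&(S>150)),("blue",(H>100)&(H<130)&(S>130))):
        m=(m&work).astype(np.uint8)
        n,lab,st,ce=cv2.connectedComponentsWithStats(m)
        for i in range(1,n):
            if st[i,4]<60: continue
            Q=P[lab==i];print(nm,st[i],Q.min(0).round(),Q.max(0).round())
            if np.ptp(Q[:,0])<70 and np.ptp(Q[:,1])<70 and Q[:,2].max()>100:
                s=Q[(Q[:,2]>92)&(Q[:,2]<109)]; t=Q[Q[:,2]>111]
                print("   cap circle",circ(s[:,:2],22) if len(s)>10 else None,"top mean",t.mean(0),len(t),circ(Q[(Q[:,2]>92)][:,:2],22))
    b=P[(H>100)&(H<130)&(S>130)&work]
    return P,H,S,V,work,b
if __name__=="__main__":
    cs=pickle.load(open("c0.pkl","rb"))
    for n,c in cs.items():
        print("==",n);P,H,S,V,work,b=measure(c)
        # carrier: blue points z<30 in the largest blob
        m=((H>100)&(H<130)&(S>130)&work).astype(np.uint8)
        k,lab,st,_=cv2.connectedComponentsWithStats(m);i=1+st[1:,4].argmax()
        Q=P[lab==i];low=Q[(Q[:,2]<30)]
        (cx,cy),(w,h),a=cv2.minAreaRect(low[:,:2].astype(np.float32));print("tray",cx,cy,w,h,a,len(low))
        # white saddles / yellow tube
        near=np.hypot(P[...,0]-cx,P[...,1]-cy)<130
        wm=(near&(S<60)&(V>110)&(z:=(P[...,2]))*1>0)&(P[...,2]>12)&(P[...,2]<75)&near&(S<60)&(V>110)
        n2,l2,s2,_=cv2.connectedComponentsWithStats(wm.astype(np.uint8))
        for j in range(1,n2):
            if s2[j,4]>25:
                q=P[l2==j];print("white",s2[j],q.mean(0).round(1),q.min(0).round(),q.max(0).round())
        bk=near&(V<60)&(P[...,2]>125)&(P[...,2]<180);q=P[bk]
        print("sleeve",len(q),q.mean(0).round(1),q.min(0).round(),q.max(0).round()) if len(q) else 0
        hb=Q[(Q[:,2]>120)]
        print("bar blue",len(hb),hb.mean(0).round(1))
        both=np.vstack([q,hb])[:,:2].astype(np.float32)
        print("bar line",cv2.fitLine(both,cv2.DIST_HUBER,0,.01,.01).ravel(), cv2.minAreaRect(both))
E
python3 meas.py
```

```text
== scene
red [353 198  13  11 133] [435. 246.  96.] [473. 282. 119.]
   cap circle [448.17369007 272.17594519] top mean [454.19689311 264.12872522 115.74542411] 72 [448.00706158 272.7632282 ]
red [450 211  14  18  85] [680. 333.  63.] [720. 410.  99.]
red [438 217   7  16  70] [679. 306.  59.] [691. 343.  98.]
blue [ 289  220  140  119 5553] [ 474. -105.    1.] [754. 151. 166.]
blue [193 293  22  19 343] [ 436. -328.   95.] [ 476. -285.  118.]
   cap circle [ 451.8683878  -303.82730694] top mean [ 456.53134635 -307.36651143  115.19151437] 216 [ 451.37833815 -303.65657068]
tray 613.742919921875 23.055389404296875 233.64076232910156 261.2197570800781 83.8460464477539 4313Traceback (most recent call last):
  File "meas.py", line 32, in <module>
    wm=(near&(S<60)&(V>110)&(z:=(P[...,2]))*1>0)&(P[...,2]>12)&(P[...,2]<75)&near&(S<60)&(V>110)
        ~~~~~~~~~~~~~~~~~~~^~~~~~~~~~~~~~~~~~
TypeError: ufunc 'bitwise_and' not supported for the input types, and the inputs could not be safely coerced to any supported types according to the casting rule ''safe''
```

```bash
sed -i 's/wm=(near.*/wm=near\&(S<60)\&(V>110)\&(P[...,2]>12)\&(P[...,2]<75)/' meas.py && python3 meas.py
```

```text
== scene
red [353 198  13  11 133] [435. 246.  96.] [473. 282. 119.]
   cap circle [448.17369007 272.17594519] top mean [454.19689311 264.12872522 115.74542411] 72 [448.00706158 272.7632282 ]
red [450 211  14  18  85] [680. 333.  63.] [720. 410.  99.]
red [438 217   7  16  70] [679. 306.  59.] [691. 343.  98.]
blue [ 289  220  140  119 5553] [ 474. -105.    1.] [754. 151. 166.]
blue [193 293  22  19 343] [ 436. -328.   95.] [ 476. -285.  118.]
   cap circle [ 451.8683878  -303.82730694] top mean [ 456.53134635 -307.36651143  115.19151437] 216 [ 451.37833815 -303.65657068]
tray 613.742919921875 23.055389404296875 233.64076232910156 261.2197570800781 83.8460464477539 4313
white [337 259  17  16 115] [538.8  68.4  23.2] [515.  62.  12.] [566.  80.  38.]
white [315 271   9  12  71] [514.1  -5.   24.4] [505. -11.  13.] [526.   4.  38.]
white [375 271  34  28 473] [703.   31.   60.5] [654. -14.  18.] [719. 138.  70.]
white [401 290   5  11  34] [720.9  48.1  28.2] [717.  42.  13.] [724.  57.  36.]
white [379 305   8  11  47] [711.5 -27.8  26.1] [705. -33.  12.] [717. -18.  36.]
sleeve 310 
[... 783 characters left out ...]
02.80424243] top mean [ 453.86628356 -298.24941237  114.48156557] 104 [ 454.21166652 -302.95633024]
blue [ 215  198  143  129 7137] [ 472. -338.   -1.] [755. 157. 163.]
tray 600.9642944335938 -90.83682250976562 471.2394714355469 261.9756164550781 83.52970123291016 5721
white [272 251   6  11  37] [666.9 -14.1  25. ] [662. -24.  12.] [672.  -9.  36.]
white [315 263  21  14 122] [538.6   0.   22.3] [511. -12.  12.] [558.   6.  36.]
sleeve 206 [607.1   9.4 157.5] [594. -70. 130.] [621.  39. 164.]
bar blue 640 [613.3  56.9 148.8]
bar line [1.2225279e-01 9.9249899e-01 6.0903241e+02 3.6015572e+01] ((612.4178466796875, 27.499038696289062), (222.81129455566406, 28.86503028869629), 83.55238342285156)
```

Measurements agree with the given sizes:
- **Carrier:** centre (613.7, 23.5), yaw about -6.4°, tray 233x261 mm.
- **Red tube:** (449.5, 272.7).

Next is an IK search for a tilted grasp that also allows laying the tube down.

```bash
cat > plan.py <<'E'
from h import *
C=np.array([613.7,23.5,0]);YAW=-6.4
Rc=R.from_euler('z',YAW,degrees=True).as_matrix()
TUBE=np.array([449.8,272.7,57.])
CR=C+Rc@[-80,0,43]
OUT,UP=22.,6.
def pickR(phi,al,sx):
    p,a=np.radians([phi,al]);d=np.array([np.cos(p)*np.cos(a),np.sin(p)*np.cos(a),-np.sin(a)])
    x=sx*np.array([-np.sin(p),np.cos(p),0]);return np.c_[x,np.cross(d,x),d]
def placeR(Rp,sx):
    u=Rp.T@[0,0,1.];x=np.array([1.,0,0])
    for s in(1,-1):
        Rf=np.c_[sx*Rc[:,0],s*Rc[:,1],sx*s*Rc[:,2]]@np.c_[x,u,np.cross(x,u)].T
        if Rf[2,2]<0:return Rf,s
def tcp(Rm,tube,u): return tube+UP*u+OUT*Rm[:,2]
def eul(Rm): return R.from_matrix(Rm).as_euler('xyz',degrees=True).tolist()
def ik(p,Rm):
    q=planner.inverse_kinematics(list(p),eul(Rm)); return None if q is None else np.array(q)
E
python3 - <<'E'
from plan import *
rows=[]
Z=np.array([0,0,1.])
for al in(20,30,40):
  for phi in range(-180,180,15):
    for sx in(1,-1):
      Rp=pickR(phi,al,sx);t=tcp(Rp,TUBE,Z)
      qs=[ik(t,Rp),ik(t-100*Rp[:,2],Rp),ik(t+180*Z,Rp)]
      if any(q is None for q in qs):continue
      for s2 in(1,-1):
        Rf,s=placeR(Rp,s2);f=tcp(Rf,CR,s*Rc[:,1])
        q2=[ik(f,Rf),ik(f+150*Z,Rf)]
        if any(q is None for q in q2):continue
        rows.append((abs(qs[2]-q2[1]).max(),al,phi,sx,s2,s,qs[0].round(),qs[2].round(),q2[1].round(),q2[0].round()))
rows.sort(key=lambda r:r[0]);print(len(rows))
for al in (20,30,40):
  for r in [r for r in rows if r[1]==al][:5]:print(*r)
E
```

```text
152
70.74238152321288 20 -75 1 1 -1 [ 56.  61.   8.  98. -45. 158.] [ 56.  49.  10. 112. -45. 158.] [ -9.  13. -20.  58.  20.  88.] [ -9.  22. -30.  39.  20.  88.]
70.74238152321291 20 -75 -1 -1 -1 [ 56.  61.   8.  98. -45. -22.] [ 56.  49.  10. 112. -45. -22.] [ -9.  13. -20.  58.  20. -92.] [ -9.  22. -30.  39.  20. -92.]
74.59172292182544 20 -60 -1 -1 -1 [ 60.  54.  -5.  84. -55. -31.] [ 60.  41.  -3. 100. -55. -31.] [ -9.  13. -20.  58.  20. -92.] [ -9.  22. -30.  39.  20. -92.]
74.5917229218255 20 -60 1 1 -1 [ 60.  54.  -5.  84. -55. 149.] [ 60.  41.  -3. 100. -55. 149.] [ -9.  13. -20.  58.  20.  88.] [ -9.  22. -30.  39.  20.  88.]
79.51244327519113 20 120 -1 1 1 [ 2. 53. -7. 82. 56. 33.] [ 2. 40. -5. 98. 56. 33.] [ 15.  19. -13.  66. -19. 112.] [ 15.  27. -22.  48. -19. 112.]
71.74658423718986 30 -75 1 1 -1 [ 54.  53.   2.  87. -42. 149.] [ 54.  41.   7. 103. -42. 149.] [-14.  15. -20.  59.  30.  81.] [-14.  25. -29.  40.  30.  81.]
71.74658423718986 30 -75 -1 -1 -1 [ 54.  53.   2.  87. -42. -31.] [ 54.  41.   7. 103. -42. -31.] [-14.  15. -20.  59.  30. -99.] [-14.  25. -29.
[... 650 characters left out ...]
18.   30.  -27.   43.   39. -106.]
76.02137132514622 40 -90 1 1 -1 [ 49.  50.   6.  87. -30. 150.] [ 49.  41.  13. 104. -30. 150.] [-18.  19. -20.  61.  39.  74.] [-18.  30. -27.  43.  39.  74.]
76.53548570659336 40 -75 -1 -1 -1 [ 52.  45.  -5.  76. -38. -40.] [ 52.  35.   3.  95. -38. -40.] [ -18.   19.  -20.   61.   39. -106.] [ -18.   30.  -27.   43.   39. -106.]
76.53548570659339 40 -75 1 1 -1 [ 52.  45.  -5.  76. -38. 140.] [ 52.  35.   3.  95. -38. 140.] [-18.  19. -20.  61.  39.  74.] [-18.  30. -27.  43.  39.  74.]
78.83842581084679 40 120 1 -1 1 [   7.   37.  -18.   60.   45. -124.] [   7.   26.  -10.   80.   45. -124.] [ 23.  29.  -6.  78. -34. -54.] [ 23.  38. -13.  61. -34. -54.]
```

```bash
cat >> plan.py <<'E'
Z=np.array([0,0,1.])
Rp=pickR(-75,30,-1);Rf,S=placeR(Rp,-1)
E
python3 - <<'E'
from plan import *
import pickle
t=tcp(Rp,TUBE,Z);b=t-100*Rp[:,2]
jaws.set_gripper(85,40)
p=np.array(telemetry.get_eef_pos());arm.movel(list(p+[0,0,60]),speed=250)
q=np.array(telemetry.get_joint_positions());q[0]=54;arm.set_joints(list(q))
arm.movep(list(b+[0,0,100]),eul(Rp))
arm.movel(list(b),speed=200)
print(telemetry.get_t(),telemetry.get_eef_pos(),b)
c=capture("side");save(c,"s1");w=capture("wrist");save(w,"w1")
cv2.imwrite("pics/m1.png",cv2.resize(np.hstack([c["img"],w["img"]])[...,::-1],(800,300)))
from meas import measure
measure(c)
E
```

```text
6.8 [432.5520812  338.09106568 102.96440817] [432.31677829 337.94827169 102.        ]
red [183 330  17  23 247] [674. 312.  61.] [708. 351.  97.]
red [168 336  11  14 107] [704. 326.  64.] [719. 353.  98.]
red [147 356  18  26 234] [699. 375.  75.] [718. 420.  98.]
red [165 357  18  23 209] [671. 364.  58.] [713. 397.  96.]
blue [378 178  16  15 194] [ 432. -323.   92.] [ 473. -277.  117.]
   cap circle [ 454.35727293 -303.20410838] top mean [ 453.2573275  -298.2759139   114.26068815] 108 [ 453.96775688 -303.14286304]
blue [ 215  198  130  124 5982] [ 507. -338.   -0.] [755. 154. 163.]
```

View pics/m1.png

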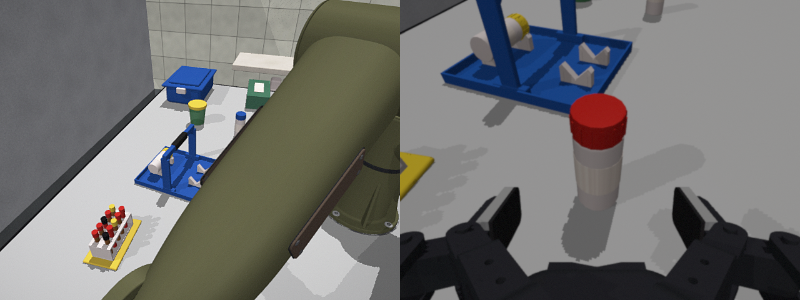

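The wrist view has the tube centred between the open fingers (cap at about (598,122) in the half-scale mosaic), so I'll grasp it. I'll lift straight up and check the hold.

Run:
```python
from plan import *
t=tcp(Rp,TUBE,Z)
print(arm.movel(list(t),speed=80,max_force=10))
f0=np.array(telemetry.get_ft_force())
jaws.set_gripper(0,40);print("w",telemetry.get_gripper_width(),telemetry.get_eef_pos(),t)
arm.movel(list(t+[0,0,190]),speed=150)
arm.hold(.3);print("w",telemetry.get_gripper_width(),np.array(telemetry.get_ft_force())-f0,telemetry.get_t())
w=capture("wrist");save(w,"w2")
```

```text
False
w 42.99363624184324 [454.6569497  254.41349057  52.12989634] [454.7311651  254.29664132  52.        ]
w 42.92681605552439 [-0.3730568  -0.24734456 -1.07823817] 10.475
```

View pics/w2.png

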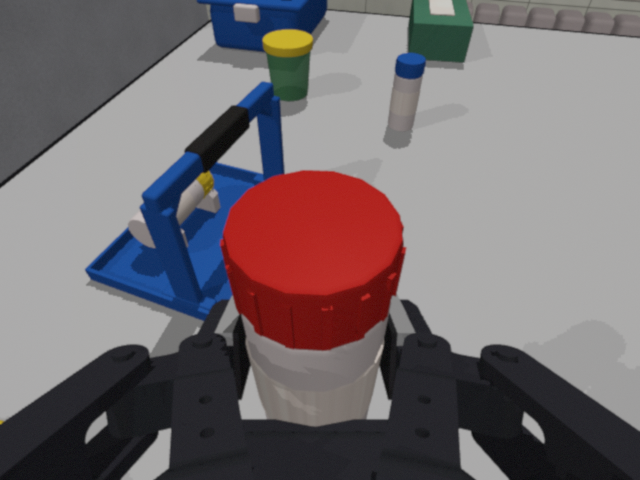

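The tube is held upright and square in the fingers, with the cap at (313,250). I'll carry it to above the cradle and look before lowering.

Run:
```python
from plan import *
f=tcp(Rf,CR,S*Rc[:,1])
h=220 if ik(f+220*Z,Rf) is not None else 170
arm.movep(list(f+h*Z),eul(Rf))
arm.movel(list(f+75*Z),speed=150)
arm.hold(.2);print(h,f,S,telemetry.get_t(),telemetry.get_gripper_width())
c=capture("side");save(c,"s3");w=capture("scene");save(w,"w3")
k=c["img"][130:360,150:470];k2=w["img"][180:410,220:540]
cv2.imwrite("pics/m3.png",cv2.resize(np.vstack([k,k2])[...,::-1],None,fx=1.3,fy=1.3))
import pickle;pickle.dump({"side":c,"scene":w},open("c3.pkl","wb"))
for n in(c,w):
    P=cloud(n);hsv=cv2.cvtColor(n["img"],cv2.COLOR_RGB2HSV);H,Sx,V=[hsv[...,i].astype(int) for i in range(3)]
    near=np.linalg.norm(P-(CR+75*Z),axis=-1)<85
    for m in(near&((H<8)|(H>172))&(Sx>150),near&(Sx<50)&(V>110)):
        q=P[m];print(len(q),q.mean(0).round(),np.percentile(q,2,axis=0).round(),np.percentile(q,98,axis=0).round()) if len(q) else 0
```

```text
220 [534.75591113  37.38635417  23.94744112] -1 13.2333 43.18255423305503
51 [535.  -7. 140.] [516. -20. 135.] [549.  22. 163.]
688 [536.  62. 131.] [512.   6. 103.] [561.  92. 142.]
224 [535. -21. 127.] [514. -28. 105.] [551.  -7. 142.]
64 [551.  72. 132.] [518. -23. 102.] [560.  86. 141.]
```

View pics/m3.png

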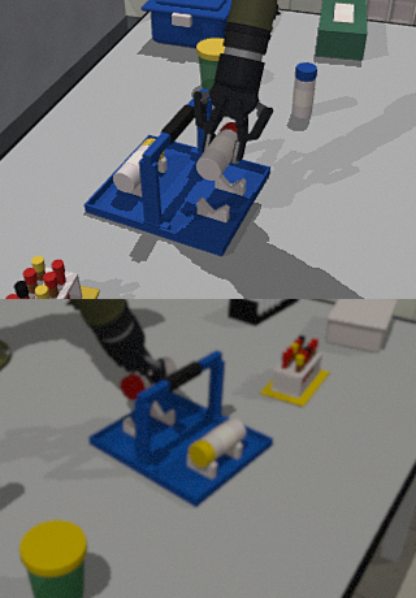

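The tube hangs level over the cradle, with its body at y -27..91 and centre x about 536, as planned. Now I'll lower it with a force stop.

```bash
python3 - <<'E'
from plan import *
f=tcp(Rf,CR,S*Rc[:,1])
arm.movel(list(f+12*Z),speed=80)
s=arm.movel(list(f-1.5*Z),speed=15,max_force=5)
p=np.array(telemetry.get_eef_pos());print(s,p-f,telemetry.get_ft_force())
jaws.set_gripper(54);jaws.set_gripper(66)
arm.movel(list(p-90*Rf[:,2]),speed=100)
p=np.array(telemetry.get_eef_pos());arm.movel([p[0],p[1],260],speed=250)
arm.movel([p[0]-100,p[1],300],speed=250)
arm.hold(.4);print(telemetry.get_t())
c=capture("side");save(c,"s4");w=capture("scene");save(w,"w4")
import pickle;pickle.dump({"side":c,"scene":w},open("c0.pkl","wb"))
cv2.imwrite("pics/m4.png",cv2.resize(np.vstack([c["img"][130:360,150:470],w["img"][180:410,220:540]])[...,::-1],None,fx=1.3,fy=1.3))
for n in(c,w):
    P=cloud(n);hsv=cv2.cvtColor(n["img"],cv2.COLOR_RGB2HSV);H,Sx,V=[hsv[...,i].astype(int) for i in range(3)]
    near=(np.linalg.norm(P-CR,axis=-1)<85)&(P[...,2]>40)
    for m in(near&((H<8)|(H>172))&(Sx>150),near&(Sx<50)&(V>110)):
        q=P[m];print(len(q),q.mean(0).round(),np.percentile(q,2,axis=0).round(),np.percentile(q,98,axis=0).round()) if len(q) else 0
E
python3 meas.py | grep -v "^red\|circle"
```

```text
True [-0.32701025  0.22500414  1.74232419] [-1.48706984e+00  4.72200487e-04  3.57532221e+00]
18.2917
112 [523. -10.  60.] [508. -21.  43.] [547.   0.  67.]
635 [532.  57.  59.] [513.   6.  42.] [556.  92.  67.]
99 [527. -23.  55.] [512. -28.  40.] [541. -12.  68.]
192 [551.  50.  58.] [542.  18.  45.] [559.  83.  66.]
== side
blue [378 178  16  15 193] [ 432. -325.   93.] [ 473. -278.  117.]
blue [ 215  198  143  129 6526] [ 473. -334.    0.] [755. 156. 163.]
tray 600.739990234375 -88.55108642578125 467.637451171875 261.53668212890625 83.2986831665039 5103
white [272 251   6  10  37] [666.8 -13.8  25.4] [662. -24.  12.] [673.  -9.  36.]
white [315 257  20   8  77] [532.3  12.   62.9] [512.   1.  49.] [550.  28.  68.]
sleeve 219 [607.    7.6 157.1] [589. -73. 129.] [623.  40. 165.]
bar blue 642 [613.5  57.6 148.8]
bar line [1.2295212e-01 9.9241263e-01 6.0898236e+02 3.5533115e+01] ((613.0321044921875, 28.340805053710938), (219.1475372314453, 27.9768123626709), 83.66253662109375)
== scene
blue [ 289  220  140  119 5338] [ 473. -105.    1.] [754. 148. 164.]
blue [193 293  22  19 341] [ 434. -327.   95.] [ 476. -286.  118.]
tray 613.9248046875 23.756881713867188 232.19947814941406 260.8466491699219 83.19087219238281 4106
white [336 252  18  19 190] [551.4  50.8  57.7] [541.  16.  42.] [561.  85.  68.]
white [375 271  34  28 479] [703.2  31.3  60.4] [655. -11.  20.] [719. 135.  70.]
white [400 290   6  11  34] [720.9  47.7  28.3] [717.  41.  14.] [725.  57.  36.]
white [378 305   9  11  45] [711.  -28.3  26.1] [701. -32.  12.] [717. -19.  36.]
sleeve 300 [619.3  21.7 157.1] [603. -21. 127.] [628. 120. 167.]
bar blue 579 [615.   -2.6 148.9]
bar line [1.1894368e-01 9.9290103e-01 6.1864594e+02 1.2965698e+01] ((612.9584350585938, 21.16253662109375), (215.07359313964844, 30.58845329284668), 83.97229766845703)
```

View pics/m4.png

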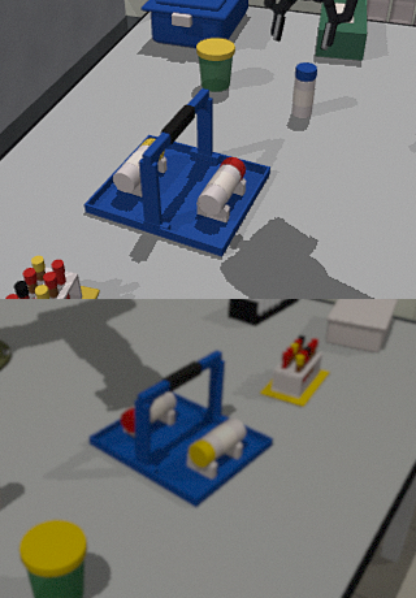

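The red tube is lying in the saddles: its top is at z≈66, it spans y -28..92, and the cap points toward -y. The carrier hasn't shifted. Next I'll grip the handle from above.

Run:
```python
from plan import *
C=np.array([613.3,23.5,0])
best=None
q0=np.array(telemetry.get_joint_positions())
for s in(1,-1):
    x=s*Rc[:,0];d=-Z;Rh=np.c_[x,np.cross(d,x),d]
    q=ik(C+[0,0,260],Rh)
    if q is not None and ik(C+[0,0,128],Rh) is not None:
        m=abs(q-q0).max()
        if best is None or m<best[0]:best=(m,Rh,q)
Rh=best[1];print(best[0],best[2].round())
jaws.set_gripper(70,100)
arm.movep(list(C+[0,0,290]),eul(Rh))
arm.movel(list(C+[0,0,190]),speed=150)
w=capture("wrist");save(w,"w5")
P=cloud(w);V=w["img"].max(-1)
b=(V<70)&(P[...,2]>140)&(P[...,2]<172)&(np.hypot(P[...,0]-C[0],P[...,1]-C[1])<60)
q=P[b];print(len(q),cv2.minAreaRect(q[:,:2].astype(np.float32)),np.median(q,axis=0),telemetry.get_t(),telemetry.get_eef_pos())
```

```text
28.677515417255766 [  2.  19.   2.  73.   0. -81.]
7760 ((611.8922729492188, 27.497455596923828), (91.01438903808594, 19.4949951171875), 83.23161315917969) [611.47838866  21.85140867 162.23053379] 20.2583 [614.03382498  23.11181416 191.46218511]
```

View pics/w5.png

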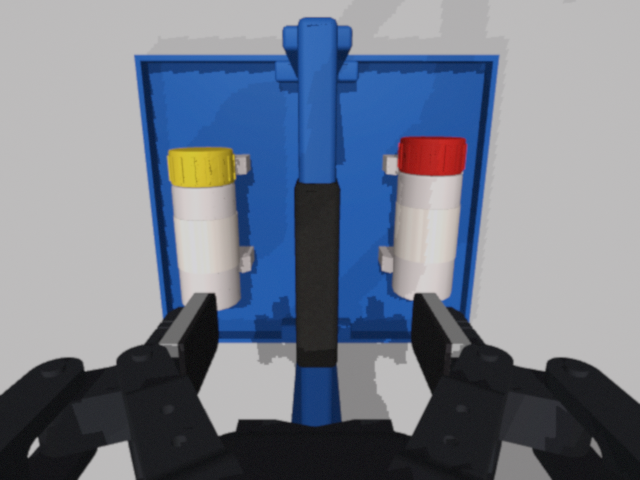

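The wrist view shows the sleeve at (317,272), midway between the fingers, with both tubes seated. The sleeve measures 91x19.5 mm with its centre near (612,27), so I'll average that with the earlier estimate, grip and lift.

Run:
```python
from plan import *
p=np.array([612.7,25.2,128.])
print(arm.movel(list(p),speed=80,max_force=12))
jaws.set_gripper(0,110);print("w",telemetry.get_gripper_width(),telemetry.get_ft_force(),telemetry.get_eef_pos())
arm.movel(list(p+[0,0,15]),speed=25)
print(telemetry.get_ft_force(),telemetry.get_wrist_torque())
arm.movel(list(p+[0,0,105]),speed=50);arm.hold(.8)
print("w",telemetry.get_gripper_width(),telemetry.get_ft_force(),telemetry.get_wrist_torque(),telemetry.get_eef_pos(),telemetry.get_t())
ims=[]
for n in("side","scene"):
    c=capture(n);ims.append(c["img"][100:340,150:470] if n=="side" else c["img"][160:400,220:540])
    P=cloud(c);hsv=cv2.cvtColor(c["img"],cv2.COLOR_RGB2HSV);H,S_,V=[hsv[...,i].astype(int) for i in range(3)]
    m=((H>100)&(H<130)&(S_>130)&(P[...,2]>80)&(P[...,2]<125)&(np.hypot(P[...,0]-613,P[...,1]-24)<190));q=P[m]
    A=np.c_[q[:,:2]-[613,24],np.ones(len(q))]
    s=np.linalg.lstsq(A,q[:,2],rcond=None)[0];k=abs(q[:,2]-A@s)<5;s=np.linalg.lstsq(A[k],q[k,2],rcond=None)[0];print(n,len(q),"plane slopes,z",s,q[:,2].min())
    near=(np.hypot(P[...,0]-CR[0],P[...,1]-CR[1])<90)&(P[...,2]>130)&(P[...,2]<185)
    for nm,mm in(("red",near&((H<8)|(H>172))&(S_>150)),("white",near&(S_<50)&(V>110))):
        q=P[mm]
        if len(q):print(nm,len(q),np.percentile(q,2,axis=0).round(),np.percentile(q,98,axis=0).round())
cv2.imwrite("pics/m6.png",cv2.resize(np.vstack(ims)[...,::-1],None,fx=1.25,fy=1.25))
```

```text
False
w 18.383388594307966 [-0.66044033 -0.74037616  4.04077957] [613.07135089  25.17731964 128.58066157]
[ 0.62524691  0.41063123 -5.40163552] [ 0.02968263 -0.01183019 -0.0412828 ]
w 18.353353314843044 [ 0.52679472 -0.29410683 -6.51427321] [-0.03294384 -0.00819515  0.02056744] [612.71070238  25.20043637 233.01452969] 25.2
side 5079 plane slopes,z [-1.42969270e-03  5.60753241e-03  1.09597647e+02] 104.41380055269781
red 116 [507. -21. 145.] [543.   0. 171.]
white 810 [508.   3. 132.] [557.  92. 171.]
scene 3922 plane slopes,z [ 4.09724507e-03 -3.93982365e-03  1.10922763e+02] 105.29902516047798
red 145 [510. -27. 133.] [539. -13. 172.]
white 299 [527.  17. 136.] [563.  84. 173.]
```

View pics/m6.png

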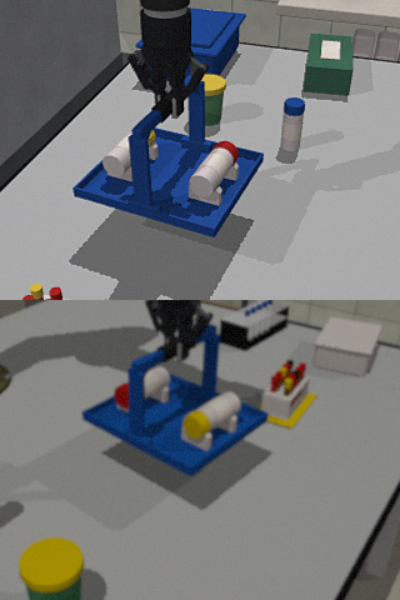

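The carrier is up about 104 mm and level (slopes under 0.006), with both tubes in their cradles and the other items untouched. I'm handing it in.

```bash
python3 -c "
from bench import *
import bench
print(max(map(abs,bench.telemetry.get_dq())),bench.telemetry.get_t());bench.close_job()"
```

```text
0.30351489693750344 25.3
the job is handed in; nothing more can be done
```

The job is handed in at 25.3 s, with the carrier held up and both tubes lying in their cradles; no verdict is reported.

I gripped the red-capped tube with the tool tilted, turned it onto its side and lowered it into the empty cradle until the force stop tripped. I let go, then gripped the carrier by its sleeve with 110 N and lifted it.

**Last checks:**
- **Carrier:** the underside is about 104 mm over the bench, with slopes of 0.006 rad or less. The arm was almost still, with the largest joint speed at 0.3°/s, and the grip was steady at 18.4 mm.
- **Red tube:** it stayed in its cradle, with its top about 23 mm above its centre, as expected for a 44 mm tube.
- **Other items:** in the final pictures the yellow tube is in place. The blue tube, the jar and the rack look where they were, though I only re-measured the blue tube, before the lift.

**One disagreement:** the wrist camera put the sleeve's centre about 4 mm along y from my estimate using the other cameras, so I gripped at the average. The wrist moment stayed below 0.05 N·m, so the load is balanced.

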